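# Clear the spice jar off the pot lid, then lift the lid and hold it level

### The arm

A 6-joint arm with a two-finger parallel gripper is mounted at the origin on a cart in front of the work surface, level with it; the furniture and walls round the work are solid. World frame = base frame: x ahead of the robot, y to its left, z up, the work surface at z = 0. Lengths are in m, angles in degrees, forces in N, time in s.
With the tool pointing down it reaches from about 0.325 to 0.85 m from the base axis. Payload 15.5 kg.
Tool frame: the origin (TCP) lies at the very end of the fingers, on their centre line; the grasp point (between the pads) lies ctrl.grip_depth behind it (ctrl.grip_depth is the distance from the TCP to the grasp point, in m); z points along the fingers, x is the direction in which the jaws open and shut, and the axes are right-handed (so a half turn about z gives the same grasp; the last joint's range is limited). The gripper opens to 91 mm and grips with 3 to 60 N. Pads are 32 mm wide; open, the fingers measure 118 mm over their backs; the gripper's body (76 mm by 178 mm) begins 60 mm behind the grasp point.
Start: joints at [-71.247, 28.281, 77.091, -0, 74.628, -5.472], TCP at [0.256, -0.57, 0.182] pointing down, gripper open.
Joint ranges: [-166.48, 166.48], [-47.26, 123.95], [12.59, 153.08], [-70.14, 250.14], [6.76, 159.57], [-176.63, 176.63]. Speed limits (degrees/s): [108.29, 108.29, 147.25, 172.46, 172.46, 172.46].

### API

Orientations are given as [roll, pitch, yaw] about the fixed x, y, z axes, in that order (R = Rz(yaw) Ry(pitch) Rx(roll)).
In Python, from workcell import ctrl, fingers, telemetry, vision gives the robot as it stands. Calls block until the motion is done:
- ctrl.move_ptp(position, orientation): joint-space move of the TCP to a pose.
- ctrl.move_straight(position, rot=None, v=0.15): straight line of the TCP; rot=None keeps the orientation; v is the mean speed in m/s.
- ctrl.set_joints(angles): joint-space move.
- fingers.command_gripper(opening, force=None): opening from 0.0 (shut) to 1.0 (fully open); force is the grip in N (None keeps the last); returns when the fingers have stopped.
- ctrl.hold(seconds).
- ctrl.solve_ik(position, orientation): joint angles nearest the present ones, or None.
- telemetry.state(): the state.
- vision.grab_frame(name): name is "scene" or "top" or "wrist"; returns (picture, depth): 420x560x3 uint8, red, green, blue; 420x560 float32, m along the optical axis (not along the pixel's ray), 0 where there is no reading.
- vision.calibration(name): a dict with "fx", "fy", "cx", "cy" (pixels), "dist" ([k1, k2, p1, p2, k3] as OpenCV has them; the pictures are not rectified), "cam_to_world" (4x4, takes a point from camera to world coordinates). Camera axes: x right, y down, z forward; pixel columns grow to the right and rows downward; lengths in m; the calibration is good to about 2 mm. A picture is of the moment at which its call begins: read the wrist's pose just before it. calibration takes no time and is no camera call; for the wrist camera it gives the pose at the moment of the call.
A pose or a line that the arm cannot do raises ctrl.PlanningError and nothing moves.
- ctrl.sign_off(): hands the job in, once; it reports no verdict.
Trained networks look in the newest picture that a camera, given by its name, has taken for a name from the list of things; names that differ only in an ending like _2 or _b are one class to them, and where a whole thing is asked for, a point or a joint stands for the part that bears it (a point fixed in the world has none). Each returns a list of dicts, best first, with "p" (0 to 1); they miss things now and then, are a little off and sometimes report something else, mostly with a low value. They report only what shows in the picture. A call takes as long as a camera call.
- vision.masks_of(query, camera): "region" (420x560 bool, what is visible of it) and "extent" ([centre column, centre row, width, height] in pixels, round what is visible of it).
- vision.place_of(query, camera): "pixel" ([column, row] in pixels: a listed point, or the origin of a listed thing).
The state is a dict: "t": time; "qpos": joint angles; "dq": joint speeds; "tau": joint torques, N m; "tcp_pos": TCP position; "ee_rot": TCP orientation; "ft_force": force on the tool from outside, world axes, zero at the start; "wrist_torque": the same for the moment, N m; "width": opening from 0.0 (shut) to 1.0 (fully open).
Only numpy, scipy, OpenCV 4.12 (cv2) and the standard library are available. Lean on these libraries where they do the work, as an engineer would, in place of code of your own. Each camera call takes 0.05 s, during which the arm holds its last target. There are 200 camera calls.

### The job

Somebody left the spice jar with the yellow cap on the lid of the black pot. Put the jar away first, standing upright on the brown tray with the other spice jars and let go of it; then lift the lid by its black bar handle straight up to about 10 cm above the pot and hold it there over the pot, level and steady, for at least two seconds. Finish while still holding the lid up: do not put it down or let go, keep it from tipping all the while, and leave the pot and everything else standing where it is.

Things in the scene. Friction and masses are not known exactly. Their poses are not given: they have to be found in the camera images.
- jar_mid (a point): Spice jar with a yellow cap and clear body, round, 44 mm across, 100 mm tall, about 0.11 kg, loose. It stands upright on the pot lid, beside the bar handle. The point is the centre of the jar, half-way up (50 mm above its foot); z is the jar's axis, up.
- lid_handle (a point): Black bar handle of the lid, the point is the centre of the bar. The bar is 100 mm long along this point's x axis, 18 mm wide along y and 20 mm high; its top is 40 mm and its underside 20 mm above the lid's flat upper face, on two thin round feet 36 mm either side of the middle along the bar. The handle sits over the middle of the lid, which balances there.
- lid: Flat round steel lid, 246 mm across, 6 mm thick, about 0.45 kg with its handle, loose; it lies on the pot's rim, not locked. Origin: centre of its underside; z up; x along the bar handle, whose centre is 36 mm above this origin.
- pot: Black pot, 240 mm across and 100 mm high, open under the lid, with two short side lugs (289 mm over the lugs, along x), 1.6 kg, loose. Origin: centre of its underside on the worktop, rim 100 mm above it; z up. Pot and tray may stand either way round, left or right; a wall rises along the left edge of the worktop and a cabinet hangs over its back, so keep the arm clear of both.
- tray: Brown shallow tray, fixed to the worktop, 190 mm along its x by 270 mm along its y; flat floor 170 by 250 mm, 4 mm above the worktop, low flared rim up to 18 mm. Origin: centre of its underside. The other two spice jars stand at its -y end (the end away from the robot); the middle and the +y half are free.
- rack_jar_a: Spice jar with a black cap on the tray, 41 mm across, 105 mm tall, loose; leave it. Origin: centre of its foot.
- rack_jar_b: Second spice jar with a black cap on the tray, 41 mm across, 105 mm tall, loose; leave it. Origin: centre of its foot.
- pepper_mill: Brown pepper mill at the back of the worktop, 58 mm across, 170 mm tall; leave it. Origin: centre of its foot.
- tin: Closed food tin with a green and white label at the back left of the worktop, 76 mm across, 58 mm tall; leave it. Origin: centre of its foot.

How it is judged:
By the outcome, as a careful person would: the job done as asked, in the order asked, and still so for the second after the job is handed in, while the arm keeps its last pose, push and grip.
It also fails if it takes over 51 s, if anything falls off the work surface, if the arm or the gripper's body presses on something with over 40 N, if the wrist force passes 120 N, or if a joint passes its speed limit or range.

## Working session

There is one attempt and no reset: what is moved stays moved. The work goes in short steps, each a Python script; the robot and the scene stay as the last script left them, time stands still between calls to the robot, and variables do not carry over. Pictures are saved under pics/ and viewed, about 8 in all and at most 12, crops included, and the job is handed in when it is done.

```bash
ls; mkdir -p pics
cat > h.py <<'E'
import numpy as np, cv2
from workcell import ctrl, fingers, telemetry, vision
def cal(n):
    c=vision.calibration(n); K=np.array([[c["fx"],0,c["cx"]],[0,c["fy"],c["cy"]],[0,0,1.]])
    return K,np.array(c["dist"],float),np.array(c["cam_to_world"])
def ray(px,c):
    K,d,T=c; u=cv2.undistortPoints(np.array(px,float).reshape(-1,1,2),K,d)[:,0]
    r=np.c_[u,np.ones(len(u))]; return T[:3,3], r@T[:3,:3].T
def at_z(px,c,z):
    o,r=ray(px,c); return o+r*((z-o[2])/r[:,2])[:,None]
def cloud(mask,depth,c):
    v,u=np.nonzero(mask&(depth>0)); o,r=ray(np.c_[u,v],c); return o+r*depth[v,u][:,None]
def save(n,im): cv2.imwrite(f"pics/{n}.png",im[:,:,::-1])
E
python3 - <<'E'
from h import *
np.set_printoptions(precision=4,suppress=True)
print(ctrl.grip_depth, telemetry.state())
ims=[]
Z=dict(jar_mid=.156,lid_handle=.136,lid=.1,pot=0,tray=0,rack_jar_a=0,pepper_mill=0,tin=0)
for n in("scene","top"):
    im,d=vision.grab_frame(n); c=cal(n); ims.append(im); print(n,c[2][:3,3],c[2][:3,2])
    for q in Z:
        for r in vision.place_of(q,n)[:3]:
            print(q,round(r["p"],2),np.round(r["pixel"]),at_z([r["pixel"]],c,Z[q])[0])
        for r in vision.masks_of(q,n)[:2]:
            P=cloud(r["region"],d,c)
            if len(P): print("   mask",round(r["p"],2),np.round(r["extent"]),np.percentile(P,[2,50,98],axis=0).round(3).tolist())
    save(n,im)
print(telemetry.state()["t"])
E
```

```text
pics
0.0188 {'t': 0.0, 'qpos': array([-71.2477,  28.3144,  77.1271,   0.0016,  74.6272,  -5.471 ]), 'dq': array([ 0.0211,  0.0479,  0.078 ,  0.008 , -0.0692, -0.0155]), 'tau': array([ -0.0045, -87.8827, -38.1856,   0.0703,   0.0531,  -0.0001]), 'tcp_pos': array([ 0.2563, -0.5696,  0.1813]), 'ee_rot': array([-179.9919,    0.0682,  -65.7771]), 'ft_force': array([ 0.0979, -0.1724, -0.9813]), 'wrist_torque': array([ 0.0453, -0.0091, -0.0313]), 'width': 1.0022446220290422}
scene [-0.1051 -0.0334  0.7787] [ 0.7137  0.0113 -0.7004]
   mask 0.86 [204. 241.  61.  48.] [[0.436, 0.098, 0.105], [0.489, 0.143, 0.107], [0.555, 0.187, 0.11]]
   mask 0.24 [356. 284. 100. 106.] [[0.338, -0.257, 0.003], [0.438, -0.173, 0.006], [0.595, -0.077, 0.02]]
lid 0.54 [174. 218.] [0.5546 0.2208 0.1   ]
   mask 0.75 [205. 240.  56.  46.] [[0.434, 0.098, 0.105], [0.489, 0.143, 0.107], [0.554, 0.187, 0.11]]
   mask 0.47 [286. 306.  13.  19.] [[0.365, -0.036, 0.008], [0.379, -0.025, 0.037], [0.399, -0.012, 0.059]]
   mask 0.25 [172. 210.  34.  37.] [[0.613, 0.215, 0.005], [0.633, 0.247, 0.054], [0.685, 0.287, 0.06]
[... 1544 characters left out ...]
0.21    0.    ]
rack_jar_a 0.49 [315. 218.] [ 0.5562 -0.1248  0.    ]
   mask 0.69 [320. 218.  16.  18.] [[0.538, -0.144, 0.03], [0.555, -0.123, 0.109], [0.574, -0.106, 0.114]]
   mask 0.58 [351. 213.  17.  13.] [[0.55, -0.222, 0.028], [0.568, -0.199, 0.108], [0.586, -0.184, 0.113]]
pepper_mill 0.65 [301. 168.] [ 0.6943 -0.0838  0.    ]
   mask 0.65 [306. 168.  23.  21.] [[0.663, -0.118, 0.001], [0.676, -0.089, 0.14], [0.701, -0.069, 0.169]]
   mask 0.44 [177. 180.  32.  25.] [[0.616, 0.215, 0.011], [0.647, 0.246, 0.054], [0.68, 0.283, 0.06]]
tin 0.57 [177. 182.] [0.6436 0.2603 0.    ]
   mask 0.61 [177. 179.  32.  28.] [[0.615, 0.215, 0.003], [0.647, 0.246, 0.054], [0.68, 0.284, 0.059]]
1.7
```

Run:
```python
import cv2,numpy as np
a=cv2.imread("pics/scene.png");b=cv2.imread("pics/top.png")
A=cv2.resize(a[120:400,90:440],(800,640))
B=cv2.resize(b[140:340,150:400],(800,640))
cv2.imwrite("pics/both.png",np.hstack([cv2.resize(A,(400,320)),cv2.resize(B,(400,320))]))
cv2.imwrite("pics/B.png",cv2.resize(B,(750,600)))
```

```text
(no output)
```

View pics/scene.png

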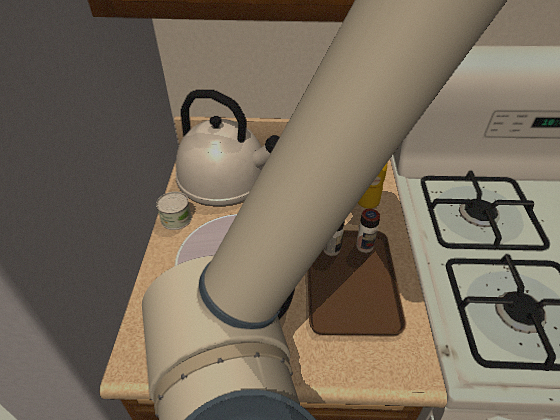

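View pics/B.png

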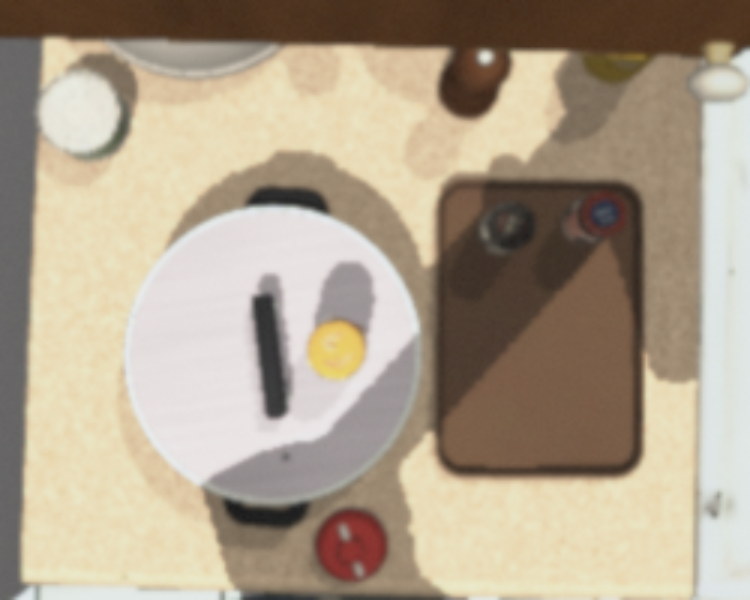

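The view is mostly as listed, with an unlisted red tin in front of the pot. The scene view shows the arm across it, with the tray at about (355,283). In the top crop, the bar runs from (262,297) to (277,415) on the lid, the yellow cap is at (337,350), and the tray's near half is free. I'll hover over the lid and refine with the wrist camera.

```bash
cat >> h.py <<'E'
np.set_printoptions(precision=4,suppress=True)
def measure(cam,tag=None):
    c=cal(cam); im,d=vision.grab_frame(cam)
    if tag: save(tag,im)
    hsv=cv2.cvtColor(im,cv2.COLOR_RGB2HSV); P=np.zeros(im.shape)
    P[d>0]=cloud(np.ones(d.shape,bool),d,c)
    H=(hsv[...,2]<75)&(P[...,2]>.132)&(P[...,2]<.152)&(abs(P[...,0]-.45)<.09)&(abs(P[...,1]-.075)<.04)
    Y=(hsv[...,0]>18)&(hsv[...,0]<34)&(hsv[...,1]>110)&(P[...,2]>.19)&(P[...,2]<.22)&(abs(P[...,1])<.09)
    out={}
    for n,M in(("bar",H),("cap",Y)):
        if M.sum()<30: print(cam,n,"none",M.sum()); continue
        v,u=np.nonzero(M); z=np.median(P[M][:,2]); q=at_z(np.c_[u,v],c,.146 if n=="bar" else z)
        r=cv2.minAreaRect((q[:,:2]*1000).astype(np.float32)); e,R=cv2.minEnclosingCircle((q[:,:2]*1000).astype(np.float32))
        b=cv2.boxPoints(r); L=max((b[1]-b[0],b[2]-b[1]),key=np.linalg.norm); L=L*np.sign(L[0])
        print(cam,n,M.sum(),"z",round(z,4),"rect",np.round(r[0],1),np.round(r[1],1),"ang",np.degrees(np.arctan2(L[1],L[0])).round(2),"circ",np.round(e,1),round(R,1))
E
python3 - <<'E'
from h import *
measure("top")
ctrl.move_straight([.256,-.57,.33],v=.2)
for y in(0,180): 
    print(y,[ctrl.solve_ik(p,[180,0,y]) for p in([.455,.013,.33],[.455,.013,.146],[.42,-.165,.046])])
for y in(90,-90): print(y,ctrl.solve_ik([.45,.076,.115],[180,0,y]))
E
```

```text
top bar 229 z 0.1454 rect [445.2  67.8] [92.1 14.5] ang 8.95 circ [445.1  68.2] 46.1
top cap 244 z 0.2062 rect [453.3  14.3] [40.4 38.2] ang 1.59 circ [453.5  13.3] 21.2
0 [array([-5.8871,  6.9583, 85.5096, -0.    , 87.5322, -5.8871]), array([ -5.8871,  17.4047, 102.828 ,  -0.    ,  59.7674,  -5.8871]), array([-29.0374,  26.6078, 109.746 ,  -0.    ,  43.6462, -29.0374])]
180 [array([ -5.8871,   6.9583,  85.5096,   0.    ,  87.5322, 174.1129]), array([ -5.8871,  17.4047, 102.828 ,   0.    ,  59.7674, 174.1129]), array([-29.0374,  26.6078, 109.746 ,   0.    ,  43.6462, 150.9626])]
90 [  2.0822  20.137  104.9084  -0.      54.9546 -87.9178]
-90 [  2.0822  20.137  104.9084  -0.      54.9546  92.0822]
```

Run:
```python
from h import *
ctrl.move_ptp([.40,.03,.36],[180,0,0])
ctrl.hold(.3)
measure("wrist","w1"); c=cal("wrist"); print(c[2][:3,3],c[2][:3,2])
for q in("lid_handle","jar_mid"):
    for r in vision.place_of(q,"wrist")[:2]: print(q,r["p"],r["pixel"],at_z([r["pixel"]],c,.136 if q=="lid_handle" else .156))
print(telemetry.state()["t"],telemetry.state()["tcp_pos"])
```

```text
wrist bar 1218 z 0.1461 rect [445.6  68.6] [97.4 17.8] ang 9.32 circ [445.6  68.9] 48.8
wrist cap 1221 z 0.2068 rect [453.2  15.2] [41.7 46.5] ang -64.75 circ [452.7  14.9] 23.3
[0.4006 0.1055 0.5631] [ 0.0002 -0.2732 -0.962 ]
lid_handle 0.91 [320.8, 137.8] [[0.4436 0.0647 0.136 ]]
jar_mid 0.83 [331.7, 182.1] [[0.456  0.0146 0.156 ]]
5.3 [0.4    0.0299 0.36  ]
```

View pics/w1.png

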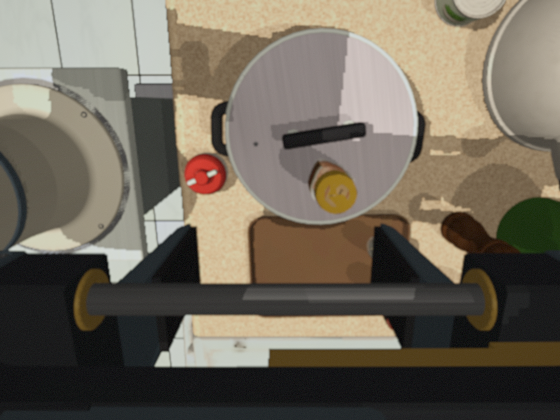

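The wrist view shows the bar from (285,140) to (365,130) and the cap at (337,192). Both agree with the top camera within 1–2 mm, so I'll grasp the jar with the jaws along x, clear of the bar.

Run:
```python
from h import *
S=telemetry.state
ctrl.move_ptp([.453,.0145,.27],[180,0,0])
ctrl.move_straight([.453,.0145,.148],v=.12)
print(S()["tcp_pos"],S()["ft_force"])
fingers.command_gripper(0.0,20)
print("w",S()["width"]*91,S()["ft_force"],S()["t"])
ctrl.move_straight([.453,.0145,.26],v=.1)
print("w",S()["width"]*91,S()["ft_force"],S()["tcp_pos"])
im,d=vision.grab_frame("top"); save("t2",im); print(S()["t"])
measure("top")
im,d=vision.grab_frame("wrist"); 
t=cv2.imread("pics/t2.png")
cv2.imwrite("pics/m2.png",np.hstack([cv2.resize(t[140:350,150:400],(400,336)),cv2.resize(im[:,:,::-1],(400,336))]))
```

```text
[0.4534 0.0145 0.1487] [-0.8543 -0.1627  0.5646]
w 43.94612635223762 [ 0.5315  0.4309 -0.2051] 7.7583
w 43.92743634419973 [ 0.4291  0.0928 -1.1042] [0.4526 0.0145 0.2594]
9.075
top bar none 0
top cap none 0
```

View pics/m2.png

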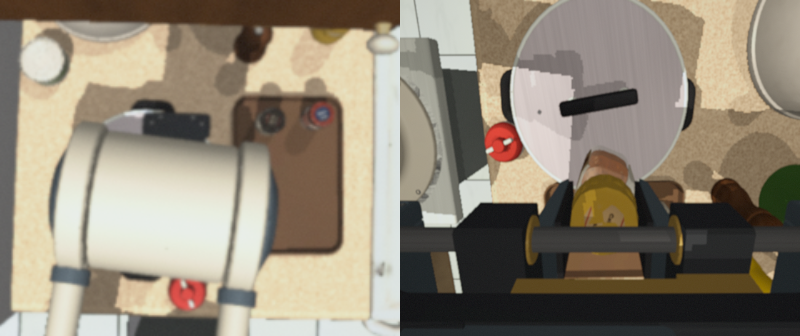

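The jar is held at 44 mm, upright in the jaws, and the lid is undisturbed. Next I'll place it with a guarded descent.

Run:
```python
from h import *
S=telemetry.state
ctrl.move_straight([.43,-.165,.24],v=.2)
ctrl.move_straight([.43,-.165,.056],v=.12)
ctrl.hold(.2); f0=S()["ft_force"][2]
z=.056
while z>.044:
    z-=.0015; ctrl.move_straight([.43,-.165,z],v=.03); f=S()["ft_force"][2]
    if abs(f-f0)>3: break
print(z,f0,f,S()["tcp_pos"],S()["t"])
fingers.command_gripper(.75); ctrl.hold(.2)
print(S()["width"])
ctrl.move_straight([.43,-.165,.27],v=.15)
ctrl.move_ptp([.40,.03,.36],[180,0,0]); ctrl.hold(.2)
measure("wrist","w3"); c=cal("wrist")
for r in vision.place_of("jar_mid","wrist")[:2]: print(r["p"],r["pixel"],at_z([r["pixel"]],c,.054))
print(S()["t"])
```

```text
0.04549999999999999 -1.4857869638861367 10.629204135898062 [ 0.4305 -0.1652  0.0459] 13.8667
0.749704271674826
wrist bar 1207 z 0.146 rect [445.4  68.8] [97.6 17.4] ang 9.08 circ [445.2  69.9] 48.8
wrist cap none 0
0.76 [307.4, 279.0] [[ 0.436  -0.1682  0.054 ]]
17.4583
```

View pics/w3.png

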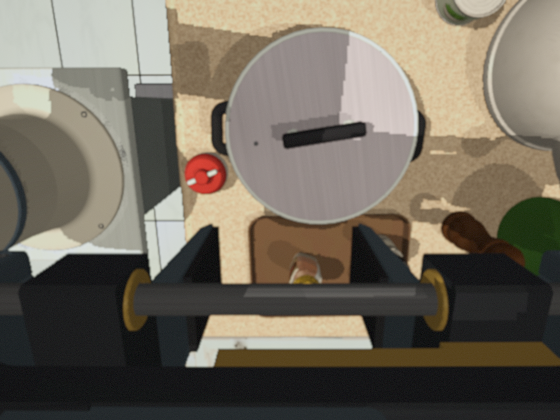

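The jar stands on the tray's near half at about (307,275), and the bar hasn't moved. Now for the lid.

Run:
```python
from h import *
S=telemetry.state
fingers.command_gripper(.7)
R=[180,0,99.2]; x,y=.4455,.0688
ctrl.move_ptp([x,y,.25],R); ctrl.move_straight([x,y,.117],v=.1)
print(S()["tcp_pos"],S()["ft_force"],S()["ee_rot"])
fingers.command_gripper(0,55); ctrl.hold(.2)
print("w",S()["width"]*91,S()["ft_force"],S()["wrist_torque"],S()["t"])
ctrl.move_straight([x,y,.132],v=.03); ctrl.hold(.3)
print("w",S()["width"]*91,S()["ft_force"],S()["wrist_torque"],S()["tcp_pos"],S()["ee_rot"],S()["t"])
c=cal("wrist");im,d=vision.grab_frame("wrist"); save("w4",im)
r=vision.masks_of("lid","wrist")[0]; P=cloud(cv2.erode(r["region"].astype(np.uint8),np.ones((5,5)))>0,d,c)
P=P[(P[:,2]>.11)&(P[:,2]<.14)]; a=np.linalg.lstsq(np.c_[P[:,:2]-P[:,:2].mean(0),np.ones(len(P))],P[:,2],rcond=None)[0]
print(len(P),"tilt deg",np.degrees(a[:2]),"z",a[2])
```

```text
[0.4458 0.0688 0.1174] [ 0.5187 -0.1183 -0.0779] [179.9555   0.0055  99.1986]
w 0.30955884531087363 [ 0.9299 -0.1419 -0.2766] [ 0.0955 -0.1361  0.0366] 21.9833
w 0.3992631353346531 [-0.2407 -0.3053 -1.109 ] [ 0.1293 -0.1847 -0.0509] [0.4454 0.0688 0.1319] [-179.9849   -0.0001   99.202 ] 22.9333
57 tilt deg [-44.9949  -3.2343] z 0.13592097862464278
```

View pics/w4.png

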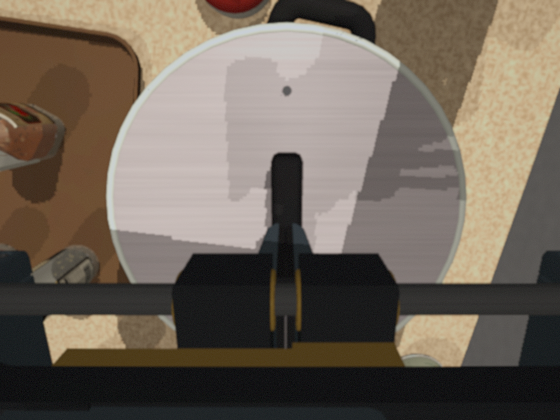

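The width reads 0 and there's no load, so the bar isn't held. The near end of the bar shows at (287,155–235), in line with the fingers. I need a close look before moving.

Run:
```python
from h import *
c=cal("wrist");im,d=vision.grab_frame("wrist")
P=np.zeros(im.shape); P[d>0]=cloud(np.ones(d.shape,bool),d,c)
for u,v in[(287,160),(287,180),(287,200),(287,215),(287,230),(240,180),(335,180),(287,110),(287,50),(130,180),(440,180),(285,270),(287,300)]: print(u,v,P[v,u],im[v,u])
print(telemetry.state()["width"],telemetry.state()["tcp_pos"])
s,ds=vision.grab_frame("scene"); t,dt=vision.grab_frame("top")
A=cv2.resize(im[130:350,180:400],(400,400)); B=cv2.resize(s[190:330,150:290],(400,400))
save("m5",np.hstack([A,B]))
```

```text
287 160 [0.3993 0.0607 0.1453] [27 24 26]
287 180 [0.4098 0.0624 0.1473] [29 25 24]
287 200 [0.4211 0.0642 0.1471] [31 30 29]
287 215 [0.43   0.0657 0.1463] [29 31 31]
287 230 [0.4302 0.0656 0.1701] [23 22 21]
240 180 [0.4237 0.033  0.1055] [177 165 162]
335 180 [0.4135 0.0956 0.106 ] [172 162 158]
287 110 [0.374  0.0567 0.1064] [188 176 172]
287 50 [0.3395 0.0511 0.1079] [202 198 195]
130 180 [ 0.4354 -0.0397  0.1058] [198 187 183]
440 180 [0.4021 0.1647 0.1065] [104  97  94]
285 270 [0.4644 0.0701 0.1455] [17 19 15]
287 300 [0.4148 0.0626 0.2605] [51 52 49]
0.009062061365255789 [0.4455 0.0688 0.1319]
```

View pics/m5.png

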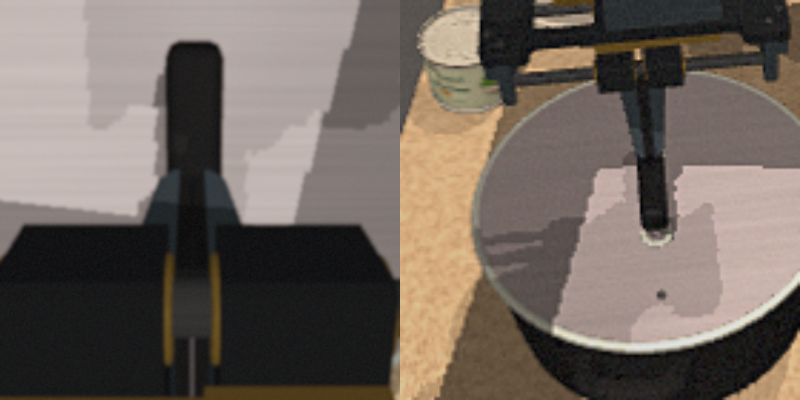

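In this view the finger blocks are together (ring spacing 28 px, about 0 mm), the bar top is still at z = 0.146 and the lid hasn't moved. I'll check whether the finger tips are really beside the bar or above it.

Run:
```python
from h import *
np.set_printoptions(precision=3,suppress=True)
c=cal("wrist");im,d=vision.grab_frame("wrist")
P=np.zeros(im.shape); P[d>0]=cloud(np.ones(d.shape,bool),d,c)
T=np.array([.4455,.0688]); a=np.radians(9.2); ex=np.array([np.cos(a),np.sin(a)]); ey=np.array([-ex[1],ex[0]])
Q=P[...,:2]-T; L=np.stack([Q@ex,Q@ey,P[...,2]],-1)*1000
for v in range(212,256,3):
    print(v,[tuple(L[v,u].round().astype(int)) for u in(258,264,270,276,282,288,294,300,306,312)])
```

```text
212 [(np.int64(-5), np.int64(-20), np.int64(108)), (np.int64(-5), np.int64(-16), np.int64(107)), (np.int64(-5), np.int64(-12), np.int64(107)), (np.int64(-18), np.int64(-7), np.int64(146)), (np.int64(-17), np.int64(-3), np.int64(145)), (np.int64(-18), np.int64(0), np.int64(146)), (np.int64(-17), np.int64(3), np.int64(145)), (np.int64(-17), np.int64(7), np.int64(145)), (np.int64(-5), np.int64(13), np.int64(107)), (np.int64(-5), np.int64(17), np.int64(107))]
215 [(np.int64(-3), np.int64(-20), np.int64(106)), (np.int64(-3), np.int64(-16), np.int64(107)), (np.int64(-3), np.int64(-12), np.int64(106)), (np.int64(-16), np.int64(-7), np.int64(147)), (np.int64(-16), np.int64(-3), np.int64(146)), (np.int64(-16), np.int64(0), np.int64(146)), (np.int64(-16), np.int64(3), np.int64(147)), (np.int64(-16), np.int64(7), np.int64(145)), (np.int64(-3), np.int64(13), np.int64(106)), (np.int64(-3), np.int64(17), np.int64(107))]
218 [(np.int64(0), np.int64(-20), np.int64(106)), (np.int64(-1), np.int64(-16), np.int64(107)), (np.int64(-1), np.int64(-12), np.int64(107)), (np.int64(-14), np.int64(-7), np.int64
[... 5086 characters left out ...]
p.int64(197)), (np.int64(-16), np.int64(0), np.int64(196)), (np.int64(-17), np.int64(2), np.int64(200)), (np.int64(-17), np.int64(5), np.int64(199)), (np.int64(-17), np.int64(7), np.int64(200)), (np.int64(-17), np.int64(10), np.int64(198))]
254 [(np.int64(-38), np.int64(-9), np.int64(249)), (np.int64(-38), np.int64(-7), np.int64(248)), (np.int64(-38), np.int64(-6), np.int64(248)), (np.int64(-18), np.int64(-5), np.int64(203)), (np.int64(-16), np.int64(-3), np.int64(199)), (np.int64(-16), np.int64(0), np.int64(199)), (np.int64(-17), np.int64(2), np.int64(202)), (np.int64(-38), np.int64(2), np.int64(248)), (np.int64(-38), np.int64(4), np.int64(249)), (np.int64(-38), np.int64(5), np.int64(249))]
```

The depth image shows the shut fingertips at z ≈ 0.164 with the reported TCP at 0.132. So the real tips are about 32 mm above the reported TCP, and they closed over the top of the bar without touching it. I'll reopen, descend guarded by about 32 mm more, and grip again.

Run:
```python
from h import *
S=telemetry.state
x,y=.4455,.0688
ctrl.move_straight([x,y,.145],v=.08)
fingers.command_gripper(.6)
ctrl.move_straight([x,y,.116],v=.08); ctrl.hold(.2); f0=S()["ft_force"]
z=.116
while z>.0865:
    z-=.003; ctrl.move_straight([x,y,z],v=.04); df=S()["ft_force"]-f0
    if np.linalg.norm(df)>5: print("contact",df); break
print("z",z,df,S()["tcp_pos"],S()["t"])
```

```text
z 0.08599999999999998 [-0.1404 -0.3315  0.7572] [0.4454 0.0688 0.0858] 27.6917
```

Run:
```python
from h import *
S=telemetry.state
x,y,z=.4455,.0688,.086
fingers.command_gripper(0,55); ctrl.hold(.2); s=S()
print("w",s["width"]*91,s["ft_force"],s["wrist_torque"])
if s["width"]*91>12:
    ctrl.move_straight([x,y,z+.012],v=.03); ctrl.hold(.2); s=S()
    print("w",s["width"]*91,s["ft_force"],s["wrist_torque"],s["ee_rot"],s["t"])
    c=cal("wrist");im,d=vision.grab_frame("wrist"); save("w6",im)
    P=np.zeros(im.shape); P[d>0]=cloud(np.ones(d.shape,bool),d,c)
    for u,v in[(287,180),(200,180),(335,180),(287,110),(287,50),(130,180),(440,180)]: print(u,v,P[v,u])
```

```text
w 17.34782755610204 [-0.6277  0.4227  1.7257] [ 0.2609 -0.083  -0.0674]
w 17.59992626973141 [ 0.1029 -0.171  -5.3159] [ 0.1007 -0.1462 -0.0337] [-179.9892    0.0001   99.1993] 29.2917
287 180 [0.4005 0.0606 0.1568]
200 180 [0.4163 0.0162 0.1175]
335 180 [0.4045 0.0873 0.1187]
287 110 [0.3731 0.0563 0.1178]
287 50 [0.3453 0.0518 0.1184]
130 180 [ 0.4219 -0.0203  0.1187]
440 180 [0.3955 0.1426 0.1185]
```

The lid is held (17.6 mm grip, about 4.5 N load), level, and 12 mm up. Lifting it the rest of the way to 10 cm.

Run:
```python
from h import *
S=telemetry.state
x,y,z=.4455,.0688,.086
ctrl.move_straight([x,y,z+.1],v=.07); ctrl.hold(.5)
c=cal("wrist");im,d=vision.grab_frame("wrist"); save("w7",im)
P=np.zeros(im.shape); P[d>0]=cloud(np.ones(d.shape,bool),d,c)
r=P[:240].reshape(-1,3); r=r[(abs(r[:,2]-.206)<.012)&(np.hypot(r[:,0]-x,r[:,1]-y)<.115)]
a=np.linalg.lstsq(np.c_[r[:,:2]-[x,y],np.ones(len(r))],r[:,2],rcond=None)[0]
print(len(r),"tilt",np.degrees(a[:2]),"top z",a[2])
t,dt=vision.grab_frame("top"); s,_=vision.grab_frame("scene")
ct=cal("top"); cs=cal("scene")
for q,cam,cc,zz in(("jar_mid","scene",cs,.054),("jar_mid","top",ct,.054),("rack_jar_a","top",ct,0),("pot","scene",cs,0)):
    for g in vision.place_of(q,cam)[:2]: print(q,cam,round(g["p"],2),at_z([g["pixel"]],cc,zz)[0])
save("m8",np.hstack([cv2.resize(s[150:400,120:440],(400,312)),cv2.resize(t[140:350,150:400],(400,312))]))
ctrl.hold(2.0); s=S(); print("w",s["width"]*91,s["ft_force"],s["wrist_torque"],s["tcp_pos"],s["t"])
```

```text
69907 tilt [ 0.0203 -0.0221] top z 0.20629916147808608
jar_mid scene 0.65 [ 0.4286 -0.1667  0.054 ]
jar_mid top 0.84 [ 0.4335 -0.1626  0.054 ]
rack_jar_a top 0.54 [ 0.5616 -0.2025  0.    ]
rack_jar_a top 0.48 [ 0.562  -0.1244  0.    ]
pot scene 0.93 [0.4421 0.0707 0.    ]
w 17.491602146612088 [-0.5354  0.0601 -4.3032] [ 0.1592 -0.0862 -0.0177] [0.4455 0.0688 0.186 ] 33.6
```

View pics/m8.png

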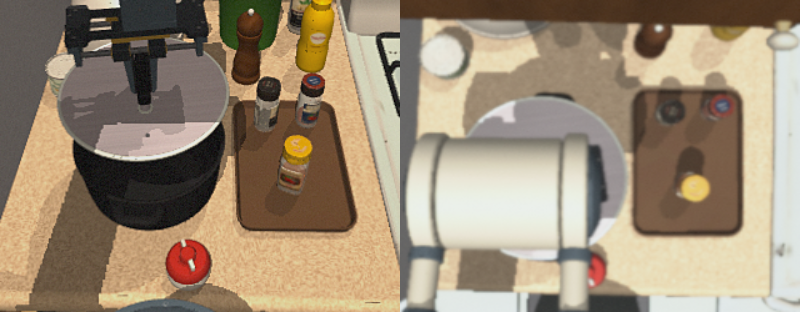

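View pics/w7.png

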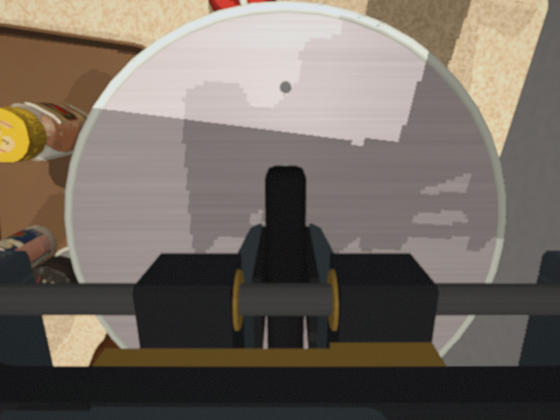

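The left half of the composite shows the yellow-capped jar upright on the tray at (294,165) and the lid held level over the pot at (145,105). The wrist view shows the bar squarely between the fingers at (285,210). The hold has passed two seconds, so I'm handing in.

```bash
python3 -c "
from h import *
ctrl.hold(.7); s=telemetry.state(); print(s['width']*91,s['ft_force'],s['t']); ctrl.sign_off()"
```

```text
17.898085732076865 [-0.2308  0.0544 -4.6632] 34.3
the job is handed in; nothing more can be done
```

The jar is put away and the lid is being held up over the pot. I handed the job in at 34.3 s, against the 51 s limit.

- **Jar:** It stands upright and released on the free, near half of the tray, at about (0.43, -0.165). Both fixed cameras confirm this, and the two other jars are still in place.
- **Lid:** It is held by its bar about 10 cm above the rim, with its top face at z = 0.206 and tilt under 0.05°. It was held still there for over 3 s before hand-in, with about 4.5 N of load and a steady grip of about 17.5–17.9 mm.
- **Pot:** It was found under the lid, at about the position the lid had at the start.

**What went wrong:** the first try at the lid closed on nothing. The wrist depth image showed the real fingertips about 32 mm higher than the reported TCP. They had shut just above the bar without touching it. I reopened, went about 31 mm lower while watching the force reading, and the second grip held. Putting the jar down read about 12 N at contact, well under the limit.

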